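# Sort loaded from empty model boxes at the dental scanner

## Task

Of the three closed model boxes in a row on the grey mat, one or two are loaded and the rest are empty. Go along the row from the robot's left to its right and feel the weight of each box in turn by holding its knob end tipped up slightly for a moment, its other end staying on the mat; carry every loaded box by its top handle into the blue in-tray and set it down gently, flat on the tray floor. Leave the empty boxes standing where they are, keep the boxes roughly level, and do not disturb the other things on the desk.

Things in the scene. Friction and masses are not known exactly. Their poses are not given: they have to be found in the camera images.
- box_a_handle (a point): Middle of the top handle of closed box A (all three look alike: orange sides, 120 mm long in x, 84 mm wide in y; white lid, its top 42 mm above the underside). Handle: black bar 60 (x) x 16 (y) x 16 mm tall on two posts. The point is over the box's middle, 66 mm above its underside, 24 mm above the lid. x runs along the box, away from its knob; z up.
- box_a_knob (a point): Centre of the black ball knob (20 mm across) on a 10 mm thick stem on the near end (-x end) of box A: 80 mm from the box's middle, 20 mm out from its end, 34 mm above its underside; same axes. Pinched across (box y) and raised, the ball turns in the grip and the box tips about its lower far edge, 60 mm beyond the middle.
- box_b_handle (a point): Middle of the top handle of closed box B (all three look alike: orange sides, 120 mm long in x, 84 mm wide in y; white lid, its top 42 mm above the underside). Handle: black bar 60 (x) x 16 (y) x 16 mm tall on two posts. The point is over the box's middle, 66 mm above its underside, 24 mm above the lid. x runs along the box, away from its knob; z up.
- box_b_knob (a point): Centre of the black ball knob (20 mm across) on a 10 mm thick stem on the near end (-x end) of box B: 80 mm from the box's middle, 20 mm out from its end, 34 mm above its underside; same axes. Pinched across (box y) and raised, the ball turns in the grip and the box tips about its lower far edge, 60 mm beyond the middle.
- box_c_handle (a point): Middle of the top handle of closed box C (all three look alike: orange sides, 120 mm long in x, 84 mm wide in y; white lid, its top 42 mm above the underside). Handle: black bar 60 (x) x 16 (y) x 16 mm tall on two posts. The point is over the box's middle, 66 mm above its underside, 24 mm above the lid. x runs along the box, away from its knob; z up.
- box_c_knob (a point): Centre of the black ball knob (20 mm across) on a 10 mm thick stem on the near end (-x end) of box C: 80 mm from the box's middle, 20 mm out from its end, 34 mm above its underside; same axes. Pinched across (box y) and raised, the ball turns in the grip and the box tips about its lower far edge, 60 mm beyond the middle.
- mat: Grey desk mat, fixed, 280 (x) x 420 (y) x 3 mm; the three boxes stand in a row along its y, A at the robot's left (+y), B in the middle, C at its right. Origin under its centre. A box with its light filler weighs 0.18 to 0.23 kg (empty); a loaded one holds a metal-based model in its middle and weighs 0.72 to 0.91 kg. One or two are loaded, any of them; looks tell nothing.
- tray: Shallow blue plastic tray, fixed, the scanner's in-tray: 210 mm (x) x 230 mm (y) outside, walls 5 mm thick and 15 mm high, floor about 5 mm thick. Origin at the centre of its underside, z up. Two boxes fit side by side (along the tray's y), lengths along the tray's x; the knob may stick out over the low wall.
- cast: Bystander: small white dental cast, 34 x 54 x 22 mm, lying on the mat behind the boxes; origin at its underside.
- stick: Bystander: red memory stick, 18 x 53 x 8 mm, lying on the mat behind the boxes; origin at its underside.
- jar: Bystander: small amber jar, 48 mm wide, 50 mm tall, standing behind the tray; origin at the centre of its underside.
- mug: Bystander: blue mug, 76 mm wide, 85 mm tall, at the back; origin at the centre of its underside.
- mouse: Bystander: black computer mouse, 105 x 60 x 33 mm, at the back; origin at the centre of its underside.
Things that resemble listed ones, but are neither listed nor needed, are in the scene too. What is shaped like the part that bears box_b_handle but red is not meant.

How it is judged:
By the outcome, as a careful person would: the job done as asked, in the order asked, and still so for the second after the job is handed in, with the robot touching nothing.
It also fails if it takes over 72 s, if anything falls off the work surface, if the arm or the gripper's body presses on something with over 40 N, if the wrist force passes 120 N, or if a joint passes its speed limit or range.

## Robot

A 6-joint arm with a two-finger parallel gripper is mounted at the origin on the work surface. World frame = base frame: x ahead of the robot, y to its left, z up, the work surface at z = 0. Lengths are in m, angles in rad, forces in N, time in s.
With the tool pointing down it reaches from about 0.225 to 0.875 m from the base axis. Payload 3.4 kg.
Tool frame: the origin (TCP) lies between the finger pads; the fingertips stand 14 mm ahead of it and the grasp point (between the pads) lies 5 mm behind it; z points along the fingers, y is the direction in which the jaws open and shut (so a half turn about z gives the same grasp; the last joint's range is limited). The gripper opens to 85 mm and grips with 20 to 120 N. Pads are 22 mm wide; open, the fingers measure 114 mm over their backs; the gripper's body (76 mm by 85 mm) begins 54 mm behind the grasp point. The pads swing forward as they close: fully open they stand 13 mm farther back than shut.
Start: joints at [1.21, 0.276, 1.505, -0, 1.361, -0.121], TCP at [0.137, 0.559, 0.245] pointing down, gripper open.
Joint ranges: [-2.89, 2.89], [-0.75, 2.08], [0.22, 2.7], [-1.18, 4.32], [0.11, 2.71], [-2.7, 2.7]. Speed limits (rad/s): [2.57, 2.57, 3.14, 3.14, 3.14, 3.14].

## Interface

Orientations are given as a unit quaternion [w, x, y, z].
In Python, from rig import manip, get_image, job gives the robot as it stands. The module is installed in compiled form; this text tells all that it offers.
- The arm moves only by the tool step_arm, never from a script. Its argument "moves" is one flat list of numbers, 5 for each row, row after row: the shift along the tool's x, y, z as a fraction of full scale, then the turn about the tool's z as a fraction of full scale, then the gripper's target within -1 to 1 (shut at 1, half-way at 0, fully open at -1). In form: [dx, dy, dz, twist, hand, dx, dy, dz, twist, hand, ...]. A call has 1 to 5 rows; each row is the pose to reach, as a shift and turn from the pose commanded when the call began, along the tool's axes at that moment, turning the shorter way round; what a row does not reach only later rows make up. Full scale, the value 1, is 500 mm for a shift and pi rad for a turn. A row lasts 1/10 s, in which the tool goes at most 50 mm and 8.59 degrees, less where a joint would pass 70% of its speed; a pose out of reach is approached as far as the arm can. A call with a number of a shift or a turn outside -1 to 1 is refused whole. A call with a gripper value outside its range is refused whole. The fingers move at their own pace and stop on an object; "force" is the grip in N (left out, the last holds). Time passes only in rows, so rows that repeat a pose let the fingers close. It gives the time, the measured TCP pose, the force and the opening at its end, in the units of the state.
- manip.get_state(): the state, without advancing time (a new reading comes with each control period).
- get_image(name): name is "scene" or "top"; returns a dict with "frame" (384x512x3 uint8, blue, green, red), "fx", "fy", "cx", "cy" (pixels), "k1" (the pictures are not rectified: a ray, as slopes to the right and down, at radius r is drawn at 1 + k1 r^2 times it, then the intrinsics apply), "rvec" (rotation vector, rad) and "tvec" (3), from world to camera coordinates, as OpenCV has them. Camera axes: x right, y down, z forward; pixel columns grow to the right and rows downward; lengths in m; the calibration is good to about 2 mm. A picture is of the moment at which its call begins. There is no depth.
- job.sign_off(): hands the job in, once; it reports no verdict.
The state is a dict: "clock": time; "qpos": joint angles; "qd": joint speeds; "effort": joint torques, N m; "position": TCP position; "ee_rot": TCP orientation; "contact_force": force on the tool from outside, world axes, zero at the start; "moment": the same for the moment, N m; "width": finger opening in m.
Only numpy, scipy, OpenCV 4.12 (cv2) and the standard library are available. Lean on these libraries where they do the work, as an engineer would, in place of code of your own. Each camera call takes 0.05 s, during which the arm holds its last target. There are 200 camera calls.

## Working session

There is one attempt and no reset: what is moved stays moved. The work goes in short steps, Python scripts to look and compute and a tool call to move; the robot and the scene stay as the last step left them, time stands still between calls to the robot, and variables do not carry over. Pictures are saved under pics/ and viewed, about 8 in all and at most 12, crops included, and the job is handed in when it is done.

Besides the shell and the picture viewer there is one more tool, called after ">>>" as name(argument=value, ...) on one line, values as JSON. step_arm: Moves the arm, as the interface text tells. Its arguments: {"type":"object","properties":{"moves":{"type":"array","items":{"type":"number","minimum":-1,"maximum":1}},"force":{"type":"number"}},"required":["moves"]}

```bash
mkdir -p pics
cat > h.py <<'E'
import numpy as np, cv2
from rig import manip, get_image, job
def grab(n,fn=None):
    d=get_image(n); 
    if fn: cv2.imwrite('pics/'+fn,d['frame'])
    return d
def KD(d):
    return np.array([[d['fx'],0,d['cx']],[0,d['fy'],d['cy']],[0,0,1.]]),np.array([d['k1'],0,0,0.])
def ray(d,uv,z):
    K,D=KD(d); p=cv2.undistortPoints(np.array(uv,float).reshape(-1,1,2),K,D).reshape(-1,2)
    R=cv2.Rodrigues(np.array(d['rvec'],float))[0]; t=np.array(d['tvec'],float).ravel()
    c=-R.T@t; v=np.c_[p,np.ones(len(p))]@R
    return c+v*((z-c[2])/v[:,2])[:,None]
def proj(d,P):
    K,D=KD(d); return cv2.projectPoints(np.array(P,float).reshape(-1,1,3),np.array(d['rvec'],float),np.array(d['tvec'],float),K,D)[0].reshape(-1,2)
E
python3 - <<'E'
from h import *
a=grab('top','top0.png');b=grab('scene','scene0.png')
for n,d in(('t',a),('s',b)):
    R=cv2.Rodrigues(np.array(d['rvec'],float))[0];print(n,-R.T@np.array(d['tvec'],float).ravel(),d['fx'],d['k1'])
s=manip.get_state();print(s)
E
```

```text
t [ 0.30533182 -0.0953174   1.44267045] 409.71489425861415 -0.03642550445875281
s [ 1.56259795 -0.26234456  0.77299927] 409.01828801476216 0.011259947039451604
{'clock': 0.1, 'qpos': array([ 1.21000518e+00,  2.76533214e-01,  1.50600245e+00, -6.53751233e-06,
        1.36069793e+00, -1.21000066e-01]), 'qd': array([ 0.00109154, -0.00209916, -0.00112777,  0.0001632 , -0.00023902,
       -0.00076603]), 'effort': array([ 4.76520690e-04, -4.17708778e+01, -2.46400416e+01, -1.46692009e-04,
        5.85646936e-03,  1.90569114e-05]), 'position': array([0.13641163, 0.55812688, 0.24452698]), 'ee_rot': array([-1.92637780e-04,  1.19607780e-01,  9.92820883e-01, -7.97542242e-04]), 'contact_force': array([-0.88206906, -0.63459669,  0.8382837 ]), 'moment': array([ 0.01560377, -0.01445809, -0.0022188 ]), 'width': 0.08524558809364485}
```

View pics/top0.png

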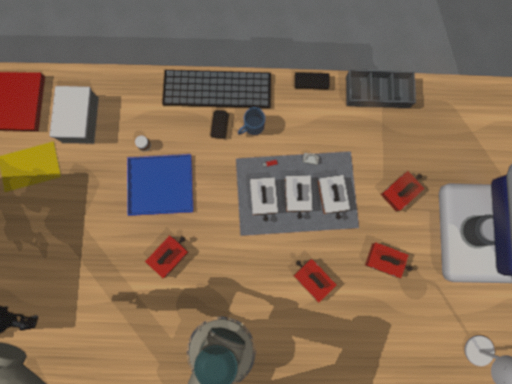

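View pics/scene0.png

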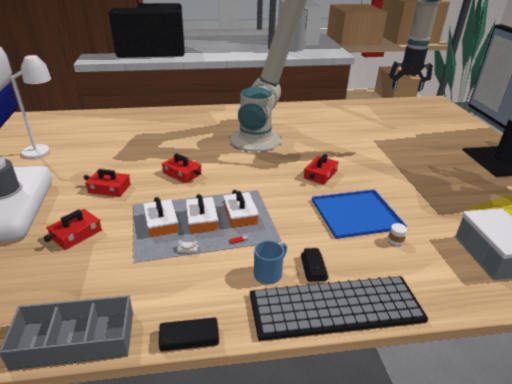

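The top view shows the mat at about (297,193). Boxes A, B and C are at (263,197), (299,194) and (334,194), with their knobs toward the robot. The blue tray is at (160,185), and the red boxes are decoys. Next I'll enlarge the row and measure it.

Run:
```python
from h import *
a=grab('top')
f=np.mean([grab('top')['frame'].astype(float) for _ in range(3)],axis=0).astype(np.uint8)
hsv=cv2.cvtColor(f,cv2.COLOR_BGR2HSV)
def rect(mask,z,name):
    n,l,st,c=cv2.connectedComponentsWithStats(mask.astype(np.uint8))
    for i in range(1,n):
        if st[i,4]<150: continue
        ys,xs=np.where(l==i); P=ray(a,np.c_[xs,ys],z)[:,:2]
        r=cv2.minAreaRect((P*1000).astype(np.float32)); print(name,st[i,4],np.round(P.mean(0),4),'rect',np.round(r[0],1),np.round(r[1],1),round(r[2],1))
roi=np.zeros(f.shape[:2],bool);roi[165:225,240:355]=1
w=(hsv[...,2]>165)&(hsv[...,1]<60)&roi
rect(w,.045,'lid')
blue=(hsv[...,0]>105)&(hsv[...,0]<130)&(hsv[...,1]>150)
blue[:, :110]=0; blue[:,210:]=0
rect(blue,.01,'tray')
mat=(hsv[...,1]<60)&(hsv[...,2]>60)&(hsv[...,2]<150)
g=np.zeros_like(roi);g[145:240,230:365]=1
rect(mat&g,.003,'mat')
big=cv2.resize(f[160:228,242:358],None,fx=6.5,fy=6.5,interpolation=cv2.INTER_CUBIC);cv2.imwrite('pics/c1.png',big)
```

```text
lid 475 [ 0.5345 -0.2465] rect [ 540.6 -252.3] [115.9  79.9] 1.5
lid 467 [ 0.536  -0.3686] rect [ 540.  -375.6] [116.4  80.4] 10.3
lid 489 [ 0.5232 -0.1247] rect [ 526.9 -130.5] [115.8  80. ] 6.2
tray 3319 [0.561  0.2343] rect [562.  235.5] [200.4 215.3] 4.5
mat 6458 [ 0.5455 -0.2453] rect [ 549.3 -249. ] [281.3 418. ] 5.2
mat 169 [ 0.5515 -0.3988] rect [ 552.7 -396.2] [69.  46.4] 8.9
mat 188 [ 0.5367 -0.1446] rect [ 538.8 -143. ] [64.9 46.2] 1.6
```

View pics/c1.png

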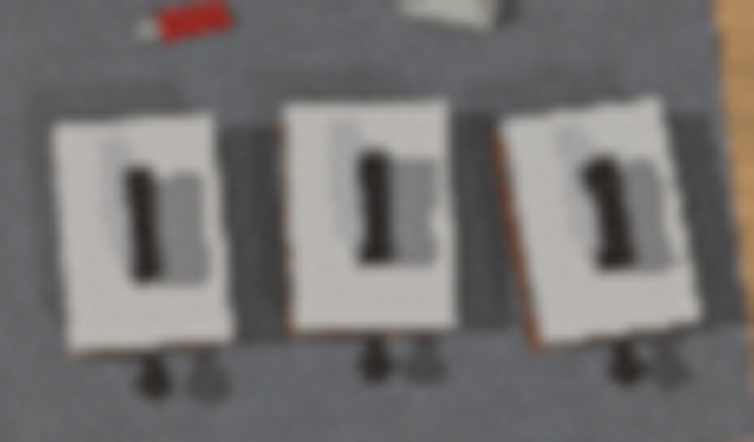

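Run:
```python
from h import *
a=grab('top');s=grab('scene')
def cr(d,x0,y0,k,pts,z): return ray(d,[((u+.5)/k-.5+x0,(v+.5)/k-.5+y0) for u,v in pts],z)
kn=cr(a,242,160,6.5,[(153,380),(375,364),(627,366)],.037)
hd=cr(a,242,160,6.5,[(143,224),(375,209),(608,213)],.073)
print(kn[:,:2],hd[:,:2],np.degrees(np.arctan2(*(hd-kn)[:,1::-1].T)))
st={'A':(.5269,-.1305,6.2),'B':(.5406,-.2523,1.5),'C':(.540,-.3756,10.3)}
sb=s['frame'].copy();x0,y0,k=125,180,5;sb=cv2.resize(sb[y0:y0+80,x0:x0+150],None,fx=k,fy=k,interpolation=cv2.INTER_CUBIC)
for n,(x,y,w) in st.items():
    w=np.radians(w);c,S=np.cos(w),np.sin(w)
    T=lambda X,Y,Z:(x+c*X-S*Y,y+S*X+c*Y,Z)
    print(n,T(-.08,0,0)[:2])
    P=[T(sx*.06,sy*.042,.045) for sx,sy in((-1,-1),(1,-1),(1,1),(-1,1))]
    q=((proj(s,P)-[x0,y0]+.5)*k-.5).astype(int); cv2.polylines(sb,[q],True,(255,0,0),1)
    P=[T(-.03,0,.077),T(.03,0,.077)]
    q=((proj(s,P)-[x0,y0]+.5)*k-.5).astype(int); cv2.polylines(sb,[q],False,(0,255,0),1)
cv2.imwrite('pics/c2.png',sb)
```

```text
[[ 0.4492268  -0.13892368]
 [ 0.4608601  -0.25664156]
 [ 0.46329884 -0.39103466]] [[ 0.52695905 -0.13080269]
 [ 0.53820184 -0.25179487]
 [ 0.53943142 -0.3739711 ]] [ 5.9642737   3.5858035  12.63290744]
A (np.float64(0.44736792288221483), np.float64(-0.13913994845648184))
B (np.float64(0.4606274140019554), np.float64(-0.2543941558646299))
C (np.float64(0.4612891969653167), np.float64(-0.389904177209308))
```

View pics/c2.png

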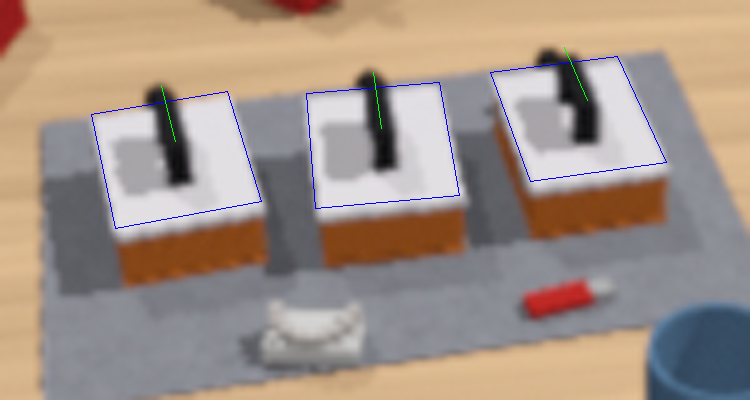

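The knobs and handles seen from above agree with the lid rectangles to about 2 mm, and the overlay in the scene view fits. I've used 4 pictures so far. Next I'll plan the approach to A's knob.

```bash
cat >> h.py <<'E'
from scipy.spatial.transform import Rotation as Ro
KN={'A':(.4483,-.1390,6.1),'B':(.4607,-.2555,2.5),'C':(.4622,-.3905,11.5)}
HD={'A':(.527,-.1306,6.1),'B':(.5395,-.252,2.5),'C':(.540,-.375,11.5)}
def plan(p,psi):
    s=manip.get_state(); R=Ro.from_quat(s['ee_rot'],scalar_first=True).as_matrix()
    d=R.T@(np.array(p)-s['position'])/.5
    dw=(90+psi-np.degrees(np.arctan2(R[1,1],R[0,1]))+180)%360-180
    print('shift',np.round(d,4),'twist',round(-dw/180,4),'pos',np.round(s['position'],4),'tilt',np.round(R[:2,2],4),'rows>=',np.linalg.norm(d)*10)
def feel(n=10):
    F=[]
    for _ in range(n):
        get_image('top'); F.append(np.r_[manip.get_state()['contact_force'],manip.get_state()['moment']])
    F=np.array(F); s=manip.get_state()
    print('F',F.mean(0).round(3),'sd',F.std(0).round(3),'t',s['clock'],'w',s['width'],'pos',s['position'].round(4))
E
python3 - <<'E'
from h import *
plan((.4483,-.139,.2),6.1)
E
```

```text
shift [-0.937  -1.207   0.0906] twist -0.1102 pos [0.1365 0.5585 0.2452] tilt [-0.0001 -0.0002] rows>= 15.30697233866971
```

>>> step_arm(moves=[-0.3,-0.38,0,-0.11,0,-0.3,-0.38,0,-0.11,0,-0.3,-0.38,0,-0.11,0,-0.3,-0.38,0,-0.11,0,-0.3,-0.38,0,-0.11,0], force=30)

```text
clock: 0.9
position: [0.2375, 0.3362, 0.2454]
ee_rot: [0.0, -0.053, 0.999, -0.0]
contact_force: [0.5, 0.2, 0.5]
width: 0.0425
```

Run:
```python
from h import *
plan((.4483,-.139,.2),6.1)
print(manip.get_state()['qpos'],manip.get_state()['clock'])
```

```text
shift [-0.3184 -0.9898  0.0913] twist -0.0001 pos [0.2375 0.3362 0.2454] tilt [ 0.0007 -0.0001] rows>= 10.437422127244862
[ 7.86978558e-01  2.51839795e-02  1.81525995e+00 -6.53315807e-04
  1.30072658e+00 -8.89864155e-01] 0.9
```

>>> step_arm(moves=[-0.15,-0.47,0.04,0,0,-0.15,-0.47,0.04,0,0,-0.15,-0.47,0.04,0,0,-0.15,-0.47,0.04,0,0,-0.15,-0.47,0.04,0,0])

```text
clock: 1.4
position: [0.337, 0.1107, 0.2256]
ee_rot: [0.001, -0.053, 0.999, 0.0]
contact_force: [0.7, 1.0, 0.2]
width: 0.0425
```

>>> step_arm(moves=[-0.15,-0.47,0.05,0,0,-0.15,-0.47,0.05,0,0,-0.15,-0.47,0.05,0,0,-0.15,-0.47,0.05,0,0,-0.15,-0.47,0.05,0,0])

```text
clock: 1.9
position: [0.4365, -0.1155, 0.2003]
ee_rot: [0.001, -0.052, 0.999, -0.0]
contact_force: [0.6, -0.0, 0.7]
width: 0.0428
```

Run:
```python
from h import *
feel(3)
plan((.4483,-.139,.1),6.1)
plan((.4483,-.139,.030),6.1)
```

```text
F [ 1.326 -1.139  0.124 -0.05  -0.057 -0.003] sd [1.466 3.137 0.376 0.127 0.05  0.026] t 2.05 w 0.042393672582370735 pos [ 0.4369 -0.1157  0.1998]
shift [-0.0179 -0.0486  0.1996] twist -0.0016 pos [ 0.4369 -0.1157  0.1998] tilt [-0.0002 -0.    ] rows>= 2.062536366226443
shift [-0.018  -0.0486  0.3396] twist -0.0016 pos [ 0.4369 -0.1157  0.1998] tilt [-0.0002 -0.    ] rows>= 3.435698151450659
```

>>> step_arm(moves=[-0.018,-0.0486,0.1,0,0,-0.018,-0.0486,0.2,0,0,-0.018,-0.0486,0.28,0,0,-0.018,-0.0486,0.32,0,0,-0.018,-0.0486,0.34,0,0])

```text
clock: 2.55
position: [0.4456, -0.1345, 0.0285]
ee_rot: [-0.002, -0.053, 0.999, 0.001]
contact_force: [-0.3, -0.5, 0.0]
width: 0.0427
```

Run:
```python
from h import *
feel(10)
plan((.4483,-.139,.030),6.1)
d=grab('scene'); f=d['frame']; cv2.imwrite('pics/k1.png',cv2.resize(f[150:260,130:290],None,fx=4.5,fy=4.5,interpolation=cv2.INTER_CUBIC))
```

```text
F [ 0.004 -0.173 -0.151 -0.002  0.034 -0.024] sd [0.261 0.392 0.505 0.029 0.03  0.018] t 3.05 w 0.04267868540933147 pos [ 0.448  -0.1366  0.0312]
shift [-0.     -0.0049  0.0024] twist -0.0002 pos [ 0.448  -0.1366  0.0312] tilt [ 0.0019 -0.0008] rows>= 0.05439199814201458
```

View pics/k1.png

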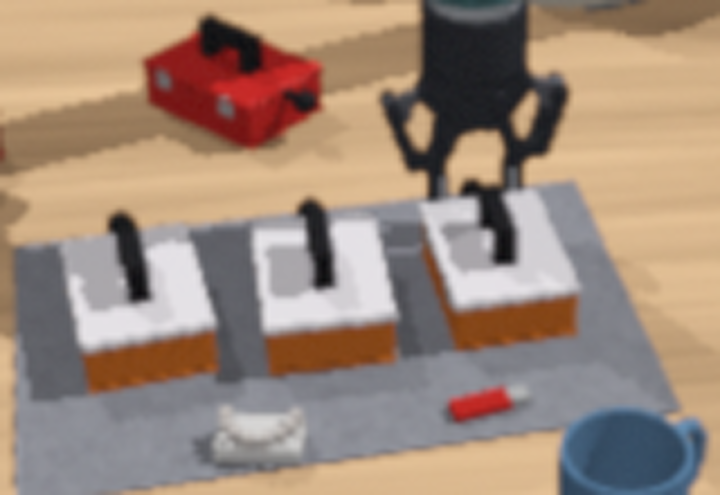

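The gripper is straddling A's knob: the knob is at (470,190) in the crop, between the fingers at 435 and 512. Closing now.

>>> step_arm(moves=[0,-0.005,0.002,0,0.3,0,-0.005,0.002,0,0.6,0,-0.005,0.002,0,0.8,0,-0.005,0.002,0,1,0,-0.005,0.002,0,1], force=25)

```text
clock: 3.6
position: [0.448, -0.1393, 0.0295]
ee_rot: [0.0, -0.053, 0.999, -0.0]
contact_force: [-1.1, -2.1, 2.8]
width: 0.0182
```

Run:
```python
from h import *
feel(10)
```

```text
F [-0.882 -3.088  3.741 -0.447  0.12  -0.029] sd [0.48  0.402 0.635 0.057 0.018 0.029] t 4.1 w 0.018029912680367677 pos [ 0.448  -0.1391  0.0294]
```

>>> step_arm(moves=[-0.001,0,-0.004,0,1,-0.002,0,-0.008,0,1,-0.003,0,-0.012,0,1,-0.004,0,-0.016,0,1,-0.005,0,-0.02,0,1])

```text
clock: 4.6
position: [0.4501, -0.1383, 0.0393]
ee_rot: [-0.0, -0.053, 0.999, 0.0]
contact_force: [0.5, -0.5, -1.6]
width: 0.0181
```

Run:
```python
from h import *
feel(12)
```

```text
F [ 0.299  0.082 -1.333  0.016  0.005 -0.005] sd [0.429 0.377 0.532 0.028 0.029 0.025] t 5.2 w 0.018515433719321094 pos [ 0.4501 -0.1385  0.0392]
```

Run:
```python
from h import *
d=grab('scene'); f=d['frame']; cv2.imwrite('pics/k2.png',cv2.resize(f[150:260,130:290],None,fx=4.5,fy=4.5,interpolation=cv2.INTER_CUBIC))
feel(8)
```

```text
F [ 1.000e-03  1.560e-01 -1.379e+00  1.400e-02  3.400e-02  2.000e-03] sd [0.523 0.285 0.425 0.034 0.03  0.018] t 5.65 w 0.01838283256151686 pos [ 0.4501 -0.1386  0.0393]
```

View pics/k2.png

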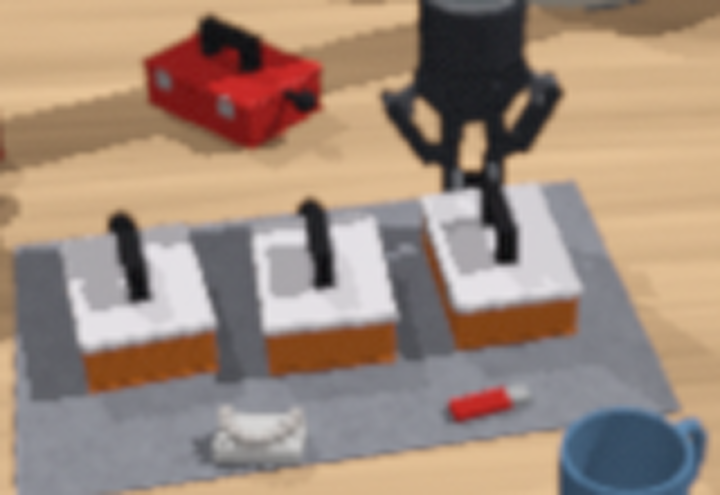

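Run:
```python
from h import *
a=cv2.imread('pics/k1.png');b=cv2.imread('pics/k2.png')
q=np.vstack([np.hstack([i[170:350,400:600] for i in (a,b)])])
q=cv2.resize(q,None,fx=2,fy=2);cv2.imwrite('pics/cmp.png',q)
A=cv2.cvtColor(a,6).astype(np.float32);B=cv2.cvtColor(b,6).astype(np.float32)
for n,(x0,x1,y0,y1) in dict(front=(450,580,270,350),mid=(490,520,200,270),rightback=(520,570,175,240),leftback=(410,470,180,260),boxB=(250,400,210,370)).items():
    w=cv2.createHanningWindow((x1-x0,y1-y0),cv2.CV_32F)
    print(n,np.array(cv2.phaseCorrelate(A[y0:y1,x0:x1],B[y0:y1,x0:x1],w)[0])/4.5)
```

```text
front [0.02991472 0.04143297]
mid [0.04002812 0.03184579]
rightback [ 0.13542684 -0.06369337]
leftback [ 0.01922963 -1.04115242]
boxB [ 0.00787833 -0.00501465]
```

View pics/cmp.png

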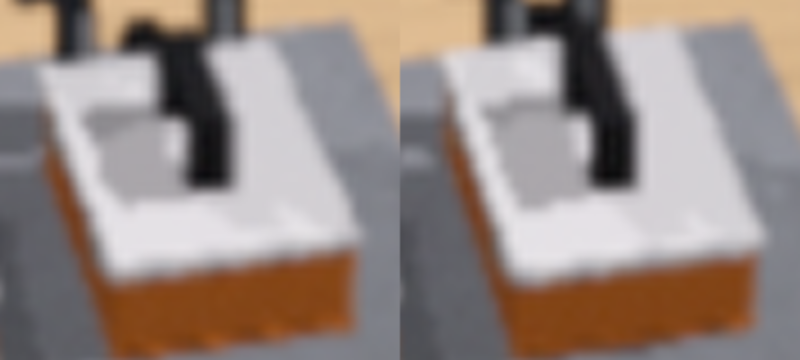

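The near end of A's lid has risen by about 1.5 px while its far end hasn't moved, so A is tipped and held. It reads about 1.3 N (empty would be about 0.9, loaded at least 3), so A is empty. I'll lower and release it.

>>> step_arm(moves=[0.001,0,0.004,0,1,0.002,0,0.008,0,1,0.003,0,0.012,0,1,0.004,0,0.016,0,1,0.005,0,0.02,0,1])

```text
clock: 6.15
position: [0.4474, -0.1388, 0.0292]
ee_rot: [-0.0, -0.053, 0.999, 0.0]
contact_force: [-4.8, -0.3, 14.0]
width: 0.0184
```

>>> step_arm(moves=[0,0,0,0,0.5,0,0,0,0,0,0,0,0,0,0,0,0,-0.08,0,0,0,0,-0.16,0,0])

```text
clock: 6.65
position: [0.4469, -0.1384, 0.1093]
ee_rot: [-0.001, -0.053, 0.999, 0.001]
contact_force: [1.0, -0.4, -0.3]
width: 0.0427
```

Run:
```python
from h import *
plan((.4607,-.2555,.110),2.5)
plan((.4607,-.2555,.030),2.5)
```

```text
shift [-0.0026 -0.2358 -0.0019] twist 0.0198 pos [ 0.4469 -0.1384  0.1093] tilt [-0.0029  0.0016] rows>= 2.358655145083625
shift [-0.003  -0.2362  0.1581] twist 0.0198 pos [ 0.4469 -0.1384  0.1093] tilt [-0.0029  0.0016] rows>= 2.8422029345885975
```

>>> step_arm(moves=[-0.003,-0.1,0,0.02,0,-0.003,-0.19,0,0.02,0,-0.003,-0.236,0,0.02,0,-0.003,-0.236,0,0.02,0,-0.003,-0.236,0,0.02,0])

```text
clock: 7.15
position: [0.4613, -0.2557, 0.109]
ee_rot: [-0.0, -0.021, 1.0, 0.001]
contact_force: [0.1, 0.4, 0.2]
width: 0.0427
```

Run:
```python
from h import *
feel(2)
plan((.4607,-.2555,.030),2.5)
```

```text
F [ 0.263  0.151  0.057  0.001  0.014 -0.025] sd [0.21  0.159 0.12  0.034 0.014 0.022] t 7.25 w 0.04265998146497767 pos [ 0.461  -0.2546  0.1089]
shift [ 0.0006 -0.002   0.1579] twist -0.0001 pos [ 0.461  -0.2546  0.1089] tilt [-0.0011  0.0015] rows>= 1.5789303479413528
```

>>> step_arm(moves=[0,-0.002,0.08,0,0,0,-0.002,0.13,0,0,0,-0.002,0.158,0,0,0,-0.002,0.158,0,0.4,0,-0.002,0.158,0,0.8])

```text
clock: 7.75
position: [0.4614, -0.2559, 0.0303]
ee_rot: [-0.001, -0.022, 1.0, 0.0]
contact_force: [-1.0, 0.2, -3.2]
width: 0.0183
```

>>> step_arm(moves=[0,0,0,0,1,0,0,0,0,1,0,0,0,0,1,0,0,0,0,1])

```text
clock: 8.15
position: [0.4615, -0.2568, 0.0305]
ee_rot: [-0.0, -0.022, 1.0, 0.0]
contact_force: [-1.3, 0.1, -3.7]
width: 0.0181
```

Run:
```python
from h import *
feel(3)
```

```text
F [-1.134  0.658 -3.114  0.165  0.196  0.075] sd [0.098 0.191 0.345 0.017 0.016 0.008] t 8.3 w 0.018469756617663237 pos [ 0.4615 -0.2569  0.0303]
```

>>> step_arm(moves=[-0.001,0,-0.004,0,1,-0.002,0,-0.008,0,1,-0.003,0,-0.012,0,1,-0.004,0,-0.016,0,1,-0.005,0,-0.02,0,1])

```text
clock: 8.8
position: [0.4644, -0.2569, 0.0405]
ee_rot: [0.0, -0.021, 1.0, 0.0]
contact_force: [-0.8, 1.5, -4.4]
width: 0.0181
```

Run:
```python
from h import *
feel(16)
```

```text
F [-0.402  0.827 -3.55   0.116  0.13   0.068] sd [0.528 0.38  0.376 0.028 0.052 0.034] t 9.6 w 0.01801166554718392 pos [ 0.4643 -0.257   0.0403]
```

B reads about 3.6 N, so it is loaded. Now lower it and move to C.

>>> step_arm(moves=[0.001,0,0.004,0,1,0.002,0,0.008,0,1,0.003,0,0.012,0,1,0.004,0,0.016,0,1,0.005,0,0.019,0,1])

```text
clock: 10.1
position: [0.4616, -0.257, 0.0305]
ee_rot: [-0.0, -0.021, 1.0, 0.0]
contact_force: [-0.8, 0.3, -2.5]
width: 0.0182
```

>>> step_arm(moves=[0,0,0,0,0.5,0,0,0,0,0,0,0,0,0,0,0,0,-0.08,0,0,0,0,-0.16,0,0])

```text
clock: 10.6
position: [0.4612, -0.2566, 0.111]
ee_rot: [-0.001, -0.021, 1.0, 0.001]
contact_force: [0.1, -1.3, -0.2]
width: 0.0427
```

Run:
```python
from h import *
feel(1)
plan((.4622,-.3905,.110),11.5)
```

```text
F [ 2.431 -0.471  3.354 -0.099 -0.134 -0.047] sd [0. 0. 0. 0. 0. 0.] t 10.65 w 0.04246019111621761 pos [ 0.4652 -0.2594  0.1182]
shift [ 0.0174 -0.2615  0.0181] twist -0.0502 pos [ 0.4652 -0.2594  0.1182] tilt [ 0.0095 -0.0068] rows>= 2.627138388116788
```

>>> step_arm(moves=[0.012,-0.1,0,-0.05,0,0.012,-0.19,0,-0.05,0,0.012,-0.25,0,-0.05,0,0.012,-0.266,0,-0.05,0,0.012,-0.266,0,-0.05,0])

```text
clock: 11.15
position: [0.4614, -0.3911, 0.1106]
ee_rot: [0.0, -0.099, 0.995, 0.0]
contact_force: [-0.2, 1.1, 0.5]
width: 0.0427
```

Run:
```python
from h import *
feel(3)
plan((.4622,-.3905,.030),11.5)
print(manip.get_state()['qpos'])
```

```text
F [-0.68   0.055  0.203 -0.029 -0.003  0.001] sd [0.495 0.375 0.82  0.016 0.026 0.018] t 11.3 w 0.04270571625272704 pos [ 0.4611 -0.3884  0.1105]
shift [-0.0013 -0.0049  0.1611] twist 0.0 pos [ 0.4611 -0.3884  0.1105] tilt [-0.0007  0.0018] rows>= 1.6115168227667234
[-8.15696799e-01  4.18769680e-01  1.64078483e+00  7.49389220e-04
  1.08381815e+00 -2.58758560e+00]
```

>>> step_arm(moves=[-0.001,-0.003,0.08,0,0,-0.001,-0.003,0.13,0,0,-0.001,-0.003,0.161,0,0,-0.001,-0.003,0.161,0,0.4,-0.001,-0.003,0.161,0,0.8])

```text
clock: 11.8
position: [0.4624, -0.3904, 0.0306]
ee_rot: [-0.0, -0.1, 0.995, 0.0]
contact_force: [0.1, -0.0, -0.8]
width: 0.0182
```

>>> step_arm(moves=[0,0,0,0,1,0,0,0,0,1,0,0,0,0,1,0,0,0,0,1])

```text
clock: 12.2
position: [0.4625, -0.3917, 0.0308]
ee_rot: [0.0, -0.1, 0.995, -0.0]
contact_force: [-0.5, 0.3, -0.9]
width: 0.018
```

Run:
```python
from h import *
feel(3)
```

```text
F [ 0.357 -0.312 -0.983  0.08  -0.101  0.069] sd [0.132 0.262 0.223 0.042 0.016 0.031] t 12.35 w 0.01794430173323392 pos [ 0.4624 -0.3917  0.0304]
```

>>> step_arm(moves=[-0.001,0,-0.004,0,1,-0.002,0,-0.008,0,1,-0.003,0,-0.012,0,1,-0.004,0,-0.016,0,1,-0.005,0,-0.02,0,1])

```text
clock: 12.85
position: [0.4647, -0.391, 0.0404]
ee_rot: [0.0, -0.1, 0.995, 0.0]
contact_force: [-0.1, 0.2, -1.9]
width: 0.0178
```

Run:
```python
from h import *
feel(16)
```

```text
F [ 0.124  0.319 -0.952  0.036  0.024  0.018] sd [0.401 0.423 0.431 0.035 0.036 0.037] t 13.65 w 0.018037927892116175 pos [ 0.4646 -0.391   0.0402]
```

C reads about 1.0 N, so it is empty. Only B is loaded.

>>> step_arm(moves=[0.001,0,0.004,0,1,0.002,0,0.008,0,1,0.003,0,0.012,0,1,0.004,0,0.016,0,1,0.005,0,0.019,0,1])

```text
clock: 14.15
position: [0.4621, -0.3914, 0.0305]
ee_rot: [-0.0, -0.1, 0.995, 0.0]
contact_force: [-1.0, -0.7, -0.6]
width: 0.0177
```

>>> step_arm(moves=[0,0,0,0,0.5,0,0,0,0,0,0,0,0,0,0,0,0,-0.1,0,0,0,0,-0.2,0,0])

```text
clock: 14.65
position: [0.4615, -0.3907, 0.1304]
ee_rot: [-0.001, -0.1, 0.995, 0.002]
contact_force: [0.7, 0.2, 0.4]
width: 0.0426
```

>>> step_arm(moves=[0,0,-0.08,0,0,0.05,0.05,-0.1,0,0,0.15,0.1,-0.1,0,0,0.2,0.1,-0.1,0,0,0.2,0.1,-0.1,0,0])

```text
clock: 15.15
position: [0.3513, -0.3613, 0.1814]
ee_rot: [-0.001, -0.098, 0.995, -0.0]
contact_force: [0.0, 0.4, 0.2]
width: 0.0425
```

Run:
```python
from h import *
a=grab('top')
f=np.mean([grab('top')['frame'].astype(float) for _ in range(3)],axis=0).astype(np.uint8)
cv2.imwrite('pics/t2.png',f)
hsv=cv2.cvtColor(f,cv2.COLOR_BGR2HSV)
w=(hsv[...,2]>165)&(hsv[...,1]<60); m=np.zeros_like(w);m[165:225,240:355]=1
n,l,st,c=cv2.connectedComponentsWithStats((w&m).astype(np.uint8))
for i in range(1,n):
    if st[i,4]>150:
        ys,xs=np.where(l==i);r=cv2.minAreaRect((ray(a,np.c_[xs,ys],.045)[:,:2]*1000).astype(np.float32));print(r,st[i,4])
x0,y0,k=118,145,7
cv2.imwrite('pics/tray.png',cv2.resize(f[y0:y0+78,x0:x0+85],None,fx=k,fy=k,interpolation=cv2.INTER_CUBIC))
plan((.5395,-.252,.15),2.5)
```

```text
((540.7177124023438, -250.8839874267578), (116.6094970703125, 76.8453598022461), 0.762761652469635) 439
((539.8073120117188, -376.71484375), (116.6968994140625, 81.4600830078125), 9.91254711151123) 529
((526.59619140625, -130.03085327148438), (116.39640045166016, 80.8926010131836), 6.32134485244751) 520
shift [-0.4046  0.1441  0.0622] twist 0.0498 pos [ 0.3555 -0.3628  0.181 ] tilt [ 0.0011 -0.001 ] rows>= 4.339533890375103
```

View pics/tray.png

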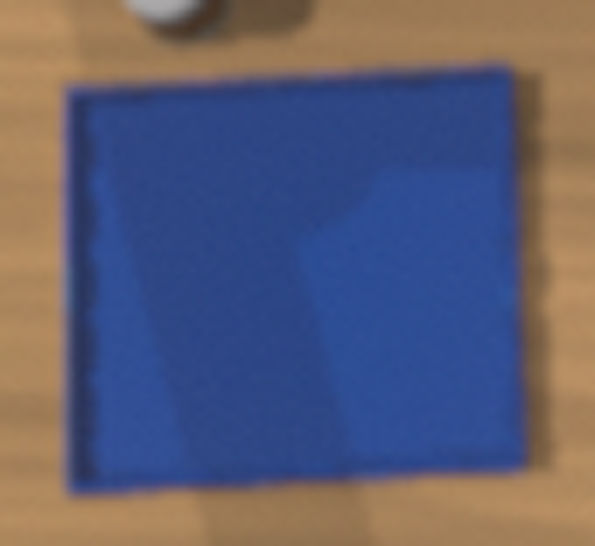

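>>> step_arm(moves=[-0.1,0.03,0,0.05,0,-0.2,0.07,0,0.05,0,-0.29,0.1,0.02,0.05,0,-0.37,0.13,0.04,0.05,0,-0.405,0.144,0.062,0.05,0])

```text
clock: 15.85
position: [0.5437, -0.249, 0.1491]
ee_rot: [0.001, -0.023, 1.0, 0.0]
contact_force: [-0.7, 0.4, 0.1]
width: 0.0425
```

Run:
```python
from h import *
feel(3)
plan((.5395,-.252,.063),2.5)
a=grab('top')
P=ray(a,[((u+.5)/7-.5+118,(v+.5)/7-.5+145) for u,v in [(68,88),(512,68),(527,470),(70,492)]],.015)[:,:2]
print(P.round(4),P.mean(0),np.linalg.norm(P-np.roll(P,1,0),axis=1)); 
for i,j in((3,0),(2,1)): v=P[j]-P[i];print(np.degrees(np.arctan2(v[1],v[0])))
for i,j in((1,0),(2,3)): v=P[j]-P[i];print(np.degrees(np.arctan2(v[1],v[0]))-90)
```

```text
F [ 0.174  1.064 -0.306 -0.032 -0.047  0.003] sd [1.199 0.619 0.621 0.025 0.051 0.04 ] t 16.0 w 0.042489073992588604 pos [ 0.5402 -0.25    0.1481]
shift [ 0.0012 -0.0042  0.1702] twist 0.001 pos [ 0.5402 -0.25    0.1481] tilt [-0.0023  0.001 ] rows>= 1.7027929972551183
[[0.6569 0.3589]
 [0.6735 0.132 ]
 [0.4669 0.1139]
 [0.4495 0.3421]] [0.56169128 0.23671434] [0.20801896 0.22745981 0.20737811 0.22881062]
4.632671085345573
5.007018981726502
4.187937438379322
4.352148080678759
```

>>> step_arm(moves=[0.001,-0.003,0.08,0,0,0.001,-0.003,0.14,0,0,0.001,-0.003,0.17,0,0,0.001,-0.003,0.17,0,0.3,0.001,-0.003,0.17,0,0.7], force=60)

```text
clock: 16.55
position: [0.538, -0.2538, 0.0655]
ee_rot: [0.0, -0.021, 1.0, 0.0]
contact_force: [-0.8, 9.2, 6.6]
width: 0.0169
```

>>> step_arm(moves=[0,0,0,0,1,0,0,0,0,1,0,0,0,0,1,0,0,0,0,1])

```text
clock: 16.95
position: [0.5381, -0.2533, 0.0653]
ee_rot: [-0.0, -0.021, 1.0, -0.0]
contact_force: [-1.4, 0.8, -1.1]
width: 0.0149
```

Run:
```python
from h import *
feel(3)
```

```text
F [-2.626 -0.375  0.622 -0.134  0.391 -0.021] sd [0.283 0.425 0.39  0.019 0.05  0.016] t 17.1 w 0.014750280824367181 pos [ 0.5381 -0.2533  0.0653]
```

>>> step_arm(moves=[0,0,-0.01,0,1,0,0,-0.03,0,1,0,0,-0.06,0,1,0,0,-0.1,0,1,0,0,-0.14,0,1])

```text
clock: 17.6
position: [0.5381, -0.2527, 0.1351]
ee_rot: [-0.0, -0.021, 1.0, 0.0]
contact_force: [0.5, -0.4, -6.8]
width: 0.0152
```

>>> step_arm(moves=[0,0,-0.04,0,1,0,0,-0.07,0,1,0,0,-0.09,0,1,0,0,-0.1,0,1,0,0,-0.1,0,1])

```text
clock: 18.1
position: [0.5384, -0.253, 0.185]
ee_rot: [0.0, -0.021, 1.0, -0.0]
contact_force: [0.5, -0.1, -7.4]
width: 0.0147
```

Run:
```python
from h import *
d=grab('scene');f=d['frame'];cv2.imwrite('pics/l1.png',cv2.resize(f[110:270,110:330],None,fx=3.5,fy=3.5,interpolation=cv2.INTER_CUBIC))
feel(8)
plan((.5617,.2367,.185),4.5)
```

```text
F [-1.570e-01  9.700e-02 -7.201e+00  7.000e-03  4.000e-02 -1.200e-02] sd [0.28  0.445 0.693 0.036 0.026 0.029] t 18.55 w 0.014594873488716704 pos [ 0.5381 -0.253   0.1843]
shift [-0.0887  0.9765 -0.0013] twist -0.0115 pos [ 0.5381 -0.253   0.1843] tilt [-0.0009  0.0002] rows>= 9.80517734226082
```

View pics/l1.png

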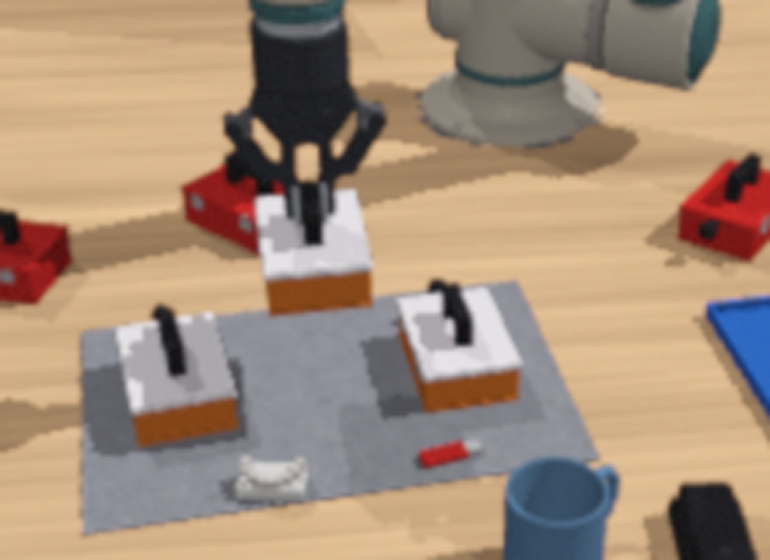

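>>> step_arm(moves=[-0.004,0.04,0,-0.003,1,-0.01,0.11,0,-0.006,1,-0.017,0.19,0,-0.009,1,-0.024,0.27,0,-0.0115,1,-0.032,0.35,0,-0.0115,1])

```text
clock: 19.05
position: [0.5466, -0.0761, 0.1847]
ee_rot: [-0.0, -0.039, 0.999, -0.0]
contact_force: [1.1, 0.3, -7.9]
width: 0.0149
```

>>> step_arm(moves=[-0.004,0.08,0,0,1,-0.008,0.16,0,0,1,-0.012,0.24,0,0,1,-0.016,0.32,0,0,1,-0.02,0.38,0,0,1])

```text
clock: 19.55
position: [0.5414, 0.1153, 0.1848]
ee_rot: [-0.0, -0.04, 0.999, 0.001]
contact_force: [0.2, -0.0, -7.3]
width: 0.0144
```

Run:
```python
from h import *
feel(2)
plan((.5617,.2367,.185),4.5)
```

```text
F [ 0.457  5.131 -6.928  0.599  0.047  0.048] sd [0.183 5.461 0.313 0.739 0.014 0.011] t 19.65 w 0.01488297251341897 pos [0.5414 0.1172 0.1847]
shift [-0.0601  0.2349  0.0003] twist 0.0013 pos [0.5414 0.1172 0.1847] tilt [0.     0.0035] rows>= 2.424530979933424
```

>>> step_arm(moves=[-0.013,0.05,0,0,1,-0.03,0.12,0,0,1,-0.045,0.18,0,0,1,-0.055,0.22,0,0,1,-0.06,0.235,0,0,1])

```text
clock: 20.15
position: [0.5629, 0.234, 0.1844]
ee_rot: [0.0, -0.04, 0.999, 0.0]
contact_force: [0.2, -0.4, -6.7]
width: 0.015
```

Run:
```python
from h import *
feel(6)
plan((.5617,.2367,.0673),4.5)
```

```text
F [ 2.73e-01 -9.10e-02 -7.31e+00 -3.00e-02  3.40e-02  3.00e-03] sd [0.343 0.083 0.195 0.047 0.03  0.015] t 20.45 w 0.014690805738856842 pos [0.5622 0.2308 0.1845]
shift [-1.000e-04  1.220e-02  2.344e-01] twist -0.0003 pos [0.5622 0.2308 0.1845] tilt [-0.0009 -0.0012] rows>= 2.34725147009673
```

Now go down to about 6 mm above contact, then creep.

>>> step_arm(moves=[0,0.01,0.03,0,1,0,0.012,0.09,0,1,0,0.012,0.15,0,1,0,0.012,0.2,0,1,0,0.012,0.222,0,1])

```text
clock: 20.95
position: [0.5602, 0.2365, 0.0712]
ee_rot: [-0.003, -0.039, 0.999, -0.001]
contact_force: [-0.7, 0.2, -7.4]
width: 0.0149
```

>>> step_arm(moves=[0,0,0.001,0,1,0,0,0.003,0,1,0,0,0.005,0,1,0,0,0.007,0,1,0,0,0.009,0,1])

```text
clock: 21.45
position: [0.5625, 0.2383, 0.07]
ee_rot: [0.001, -0.039, 0.999, 0.0]
contact_force: [-0.3, -0.9, -7.8]
width: 0.0152
```

Run:
```python
from h import *
feel(3)
```

```text
F [ 0.055  0.176 -7.694  0.01   0.018  0.024] sd [0.359 0.588 0.286 0.016 0.02  0.019] t 21.6 w 0.014679885341721583 pos [0.562  0.2382 0.0694]
```

>>> step_arm(moves=[0,0,0.001,0,1,0,0,0.002,0,1,0,0,0.003,0,1,0,0,0.004,0,1,0,0,0.004,0,1])

```text
clock: 22.1
position: [0.5619, 0.2383, 0.0674]
ee_rot: [-0.0, -0.039, 0.999, 0.0]
contact_force: [-2.1, 0.4, -5.0]
width: 0.0149
```

Run:
```python
from h import *
feel(4)
```

```text
F [-1.257e+00  3.910e-01 -3.759e+00  2.000e-03  1.940e-01  1.000e-03] sd [0.34  0.704 0.462 0.025 0.006 0.034] t 22.3 w 0.014497313694708023 pos [0.5619 0.2383 0.0674]
```

Touching down: half the weight is off. One more millimetre, then release.

>>> step_arm(moves=[0,0,0.001,0,1,0,0,0.002,0,1,0,0,0.002,0,1])

```text
clock: 22.6
position: [0.562, 0.2384, 0.0673]
ee_rot: [0.0, -0.039, 0.999, 0.0]
contact_force: [-4.0, 0.6, 5.3]
width: 0.015
```

Run:
```python
from h import *
feel(4)
```

```text
F [-4.213  0.978  5.654 -0.03   0.671  0.007] sd [0.597 0.419 0.444 0.049 0.017 0.028] t 22.8 w 0.014983739344122537 pos [0.5619 0.2384 0.0673]
```

The box is seated. Open gently and retreat.

>>> step_arm(moves=[0,0,0,0,0.5,0,0,0,0,0.2,0,0,0,0,0,0,0,0,0,0,0,0,-0.03,0,0])

```text
clock: 23.3
position: [0.5607, 0.2376, 0.0793]
ee_rot: [-0.002, -0.039, 0.999, -0.001]
contact_force: [-0.0, 0.2, -0.8]
width: 0.0425
```

>>> step_arm(moves=[0,0,-0.08,0,0,0,0,-0.16,0,0,0.03,0,-0.24,0,0,0.1,0,-0.26,0,0,0.2,0,-0.26,0,0])

```text
clock: 23.8
position: [0.4651, 0.2309, 0.2136]
ee_rot: [0.004, -0.039, 0.999, 0.001]
contact_force: [0.1, 0.6, -0.4]
width: 0.0429
```

>>> step_arm(moves=[0.08,0,0,0,0,0.16,0,0,0,0,0.2,0,0,0,0,0.2,0,0,0,0,0.2,0,0,0,0])

```text
clock: 24.3
position: [0.3635, 0.2227, 0.2117]
ee_rot: [0.001, -0.04, 0.999, 0.0]
contact_force: [1.0, 0.4, 1.1]
width: 0.0422
```

Run:
```python
from h import *
feel(4)
a=grab('top')['frame'];b=grab('scene')['frame']
A=cv2.resize(a[140:235,115:360],None,fx=3,fy=3,interpolation=2);B=cv2.resize(b[140:290,120:420],None,fx=2.45,fy=2.45,interpolation=2)
cv2.imwrite('pics/fin.png',cv2.resize(np.vstack([A,B[:, :735]]),None,fx=.9,fy=.9))
print(manip.get_state()['qd'].round(3))
```

```text
F [ 0.393 -0.158  0.152  0.006 -0.006 -0.006] sd [0.411 0.477 0.451 0.014 0.024 0.018] t 24.5 w 0.04264813602180779 pos [0.364  0.2226 0.2111]
[ 0.002 -0.004  0.007 -0.     0.003  0.001]
```

View pics/fin.png

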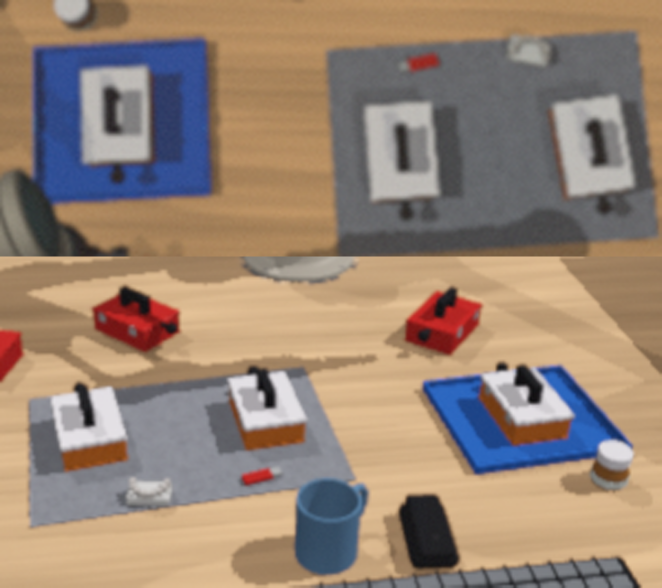

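The final picture shows box B flat inside the tray at about (115,115). A and C are still in place on the mat, and the bystanders haven't moved.

```bash
python3 -c "
from rig import job;print(job.sign_off())"
```

```text
the job is handed in; nothing more can be done
None
```

I carried box B, the only loaded box, to the blue tray and set it down flat in the middle. A and C were empty and stayed where they were. The job is handed in at about 24.5 s on the robot's clock; the hand-in reports no verdict.

| Box | Force at the tipped knob | Finding |
|---|---|---|
| A | about 1.3 N | empty |
| B | about 3.6 N | loaded (7.2 N, about 0.73 kg, when lifted by the handle) |
| C | about 1.0 N | empty |

I tipped each box by its knob about 10 mm for a moment, in the order A, B, C.

**Last checks:** In the final pictures, box B is flat inside the tray walls. A and C stand in place, the other things on the desk look undisturbed, and the arm is clear and still with no contact force.

**What disagreed:**
- The force at A was above the 0.8–1.0 N expected for an empty box, but far below the 3 N or more of a loaded one.
- Lowering A's knob ended with a push of about 14 N, so I lowered the other two slightly less.
- The fingers closed to about 18 mm on the 20 mm knobs and 15 mm on the 16 mm handle; nothing slipped.

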